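# Lay a slotted shim under the bench magnifier

## Task

Check the thin slotted shim for burrs: it lies flat on the granite surface plate, too thin to pick up there, so slide it towards the plate's right-hand edge until its tab sticks well out over that edge, then grip the tab and lift the shim off without dropping it. Lay it flat on the stage of the inspection stand, its body square and centred on the stage with the tab hanging out over the front, and let go. Then swing the magnifier in by its handle so that the lens is centred over the shim and set level, and leave the pliers, wrench and sanding block where they are.

Things in the scene. Friction and masses are not known exactly. Their poses are not given: they have to be found in the camera images.
- shim: Bright metal slotted shim, 3 mm thick, about 0.18 kg. Body 96 x 96 mm, origin at the centre of its underside, z up. A 30 mm wide tab runs from x = -48 to a round end at x = -98 mm, sides straight to -83. A U-slot 32 mm wide opens through the +x side; its closed end, at x = -12 mm, is flat over the middle 16 mm. Centre of mass x = -19 mm. Starts flat on the granite, tab within 0.3 rad of its -x.
- shim_tab_tip (a point): The middle of the round end of the shim's tab, on its upper face (98 mm from the body's centre along the shim's -x).
- surface_plate: Dark grey granite surface plate, fixed, 260 mm long (x) by 180 mm wide (y), top face 45 mm above the bench; origin at the centre of its underside on the bench. Its -x side is the right-hand edge seen from the robot (x = -130 mm), with free space beyond and beneath for the fingers.
- inspection_stand: Grey cast stand with a bench magnifier, fixed. Base 235 x 100 x 14 mm; raised stage: dark steel plate 84 x 84 mm, top 45 mm above the bench, on a narrower neck 70 x 66 mm. Origin on the bench under the stage's centre; front (-x) towards the robot. An 18 mm post, 0.19 m high, stands 140 mm behind the stage's centre (x = +140 mm, y = 0).
- swivel (a joint): Angle of the magnifier's arm about the upright post, rad. At 0 the arm points to the stand's -x, lens over the stage's centre; negative: swung to the left seen from the robot (stand's +y), where it starts at -1.5 to -1.2. Range -1.9 to 0.7, no detent; stays where left (about 1.2 N at the handle moves it).
- lens_tilt (a joint): Angle of the lens head about the level pin in the fork at the arm's end, square to the arm, 76 mm from the post's axis and 165 mm above the bench. At 0 the lens is level; positive: handle raised. Starts at 0.4 to 0.8. Range -0.5 to 1.0, no detent; stays where left (about 2 N at the handle moves it).
- lens_center (a point): Centre of the magnifier's lens, in a black ring 108 mm across and 14 mm thick; 64 mm from the tilt pin along the head, so 140 mm from the post when level and then 165 mm above the bench. Its z axis is the lens's optical axis, upright when the lens is level.
- lens_handle (a point): Middle of the magnifier's handle, a black round bar 13 mm thick and 40 mm long that sticks out of the ring on the side away from the post; 146 mm from the tilt pin, in line with the lens's centre. It can be pinched from above.
- pliers: Pliers with red grips lying on the bench, 62 x 171 x 14 mm; to be left alone.
- wrench: Open-ended wrench lying on the bench, 40 x 187 x 14 mm; to be left alone.
- sanding_block: Wooden sanding block, 44 x 92 x 26 mm, on the bench near the stand; to be left alone.

How it is judged:
On the way, in this order (a step that is already met when the one before it is completed fails the run):
1. the shim lies flat on the surface plate with its tab at least 25 mm out over the plate's right-hand (-x) edge (x of shim_tab_tip in the frame of surface_plate below -0.155 m and z of shim in the frame of surface_plate between 0.042 and 0.048 m and angle between shim's own z axis and vertical below 0.05 rad), for 0.2 s.
2. the shim lies flat on the stage, let go (horizontal distance between shim and inspection_stand below 0.03 m and z of shim in the frame of inspection_stand below 0.049 m and angle between shim's own z axis and vertical below 0.06 rad and contact force between the fingers and shim below 0.05 N), for 0.2 s.
At the end, for the whole second after the job is handed in: The shim lies flat and still on the stage, body centre within 15 mm of the stage's centre each way, square to it within 9 degrees, tab out over the front; the lens centre is within 25 mm of straight above the shim's body centre, level within 8 degrees, at rest (x of shim in the frame of inspection_stand between -0.015 and 0.015 m and y of shim in the frame of inspection_stand between -0.015 and 0.015 m and x of shim_tab_tip in the frame of inspection_stand below -0.07 m and angle between the x axis of shim and the x axis of inspection_stand, either way round below 0.16 rad and z of shim in the frame of inspection_stand between 0.042 and 0.048 m and angle between shim's own z axis and vertical below 0.05 rad and linear speed of shim below 0.02 m/s and horizontal distance between lens_center and shim below 0.025 m and angle between lens_center's own z axis and vertical below 0.14 rad and velocity of joint swivel between -0.05 and 0.05 rad/s and velocity of joint lens_tilt between -0.05 and 0.05 rad/s); the robot touches nothing.
It fails at once if the shim is dropped on the bench or floor (height (world z) of shim below 0.03 m).
It fails at once if the pliers, wrench or sanding block moved more than 30 mm (distance of any of pliers, wrench, sanding_block from where it was at the start of the episode above 0.03 m).
It also fails if it takes over 66 s, if anything falls off the work surface, if the arm or the gripper's body presses on something with over 40 N, if the wrist force passes 120 N, or if a joint passes its speed limit or range.

## Robot

A 6-joint arm with a two-finger parallel gripper is mounted at the origin on a cart in front of the work surface, level with it; the furniture and walls round the work are solid. World frame = base frame: x ahead of the robot, y to its left, z up, the work surface at z = 0. Lengths are in m, angles in rad, forces in N, time in s.
With the tool pointing down it reaches from about 0.3 to 0.775 m from the base axis. Payload 14.6 kg.
Tool frame: the origin (TCP) lies on the centre line of the jaws, within the pads' length; the fingertips stand 11 mm ahead of it and the grasp point (between the pads) lies 8 mm behind it; z points along the fingers, y is the line along which they close (so a half turn about z gives the same grasp; the last joint's range is limited). The gripper opens to 85 mm and grips with 20 to 120 N. Pads are 22 mm wide; open, the fingers measure 114 mm over their backs; the gripper's body (76 mm by 85 mm) begins 54 mm behind the grasp point. The pads swing forward as they close: fully open they stand 13 mm farther back than shut.
Start: joints at [-1.414, 0.3, 1.521, -0, 1.321, -0.067], TCP at [0.122, -0.536, 0.242] pointing down, gripper open.
Joint ranges: [-3.03, 3.03], [-0.79, 2.21], [0.23, 2.52], [-1.04, 4.18], [0, 3.07], [-2.55, 2.55]. Speed limits (rad/s): [2.22, 2.22, 2.57, 3.14, 3.14, 3.14].

## Interface

Orientations are given as a rotation vector (axis times angle).
In Python, from workcell import * gives the robot as it stands.
- The arm moves only by the shell command python3 -m crank 'ROWS' [FORCE]. ROWS is JSON, a list of rows, each an object with "xyz": the shift along the tool's x, y, z normalised to -1 to 1, where 1 is 0.1 m, a list of three; "twist": the turn, a rotation vector about the tool's x, y, z normalised to -1 to 1, where 1 is 90 degrees, a list of three; "claw": the closure, from -1 (fully open) to 1 (shut). A call has 1 to 10 rows; each row is the pose to reach, as a shift and turn from the pose commanded when the call began, along the tool's axes at that moment; what a row does not reach only later rows make up. A row lasts 1/12 s, in which the tool goes at most 41.7 mm and 7.16 degrees, less where a joint would pass 70% of its speed; a pose out of reach is approached as far as the arm can. A call with a number of a shift or a turn outside -1 to 1 is refused whole. A call with a gripper value outside its range is refused whole. The fingers move at their own pace and stop on an object; FORCE is the grip in N (left out, the last holds). Time passes only in rows, so rows that repeat a pose let the fingers close. It gives the time, the measured TCP pose, the force, the opening and the grip force at its end, in the units of the state.
- get_state(): the state, without advancing time (a new reading comes with each control period).
- snapshot(name): name is "scene" or "side" or "wrist"; returns the picture (420x560x3 uint8, blue, green, red); there is no depth.
- get_calibration(name): a dict with "intrinsics" (3x3 intrinsics, pixels), "D" ([k1, k2, p1, p2, k3] as OpenCV has them; the pictures are not rectified), "R" (3x3) and "t" (3): a world point X has camera coordinates R X + t. Camera axes: x right, y down, z forward; pixel columns grow to the right and rows downward; lengths in m; the calibration is good to about 2 mm. A picture is of the moment at which its call begins: read the wrist's pose just before it. get_calibration takes no time and is no camera call; for the wrist camera it gives the pose at the moment of the call.
- sign_off(): hands the job in; it is judged then, once.
The state is a dict: "clock": time; "joints": joint angles; "joint_vel": joint speeds; "joint_efforts": joint torques, N m; "position": TCP position; "orientation": TCP orientation; "wrist_force": force on the tool from outside, world axes, zero at the start; "torque": the same for the moment, N m; "gripper_width": finger opening in m; "gripper_force": force on a finger pad.
Only numpy, scipy, OpenCV 4.12 (cv2) and the standard library are available. Lean on these libraries where they do the work, as an engineer would, in place of code of your own. Each camera call takes 0.05 s, during which the arm holds its last target. There are 200 camera calls.

## Working session

There is one attempt and no reset: what is moved stays moved. The work goes in short steps, Python scripts to look and compute and a shell command to move; the robot and the scene stay as the last step left them, time stands still between calls to the robot, and variables do not carry over. Pictures are saved under pics/ and viewed, at most 10 in all, crops included, and the job is handed in when it is done.

```bash
mkdir -p pics; ls; python3 - <<'E'
from workcell import *
import cv2,numpy as np
s=get_state();print(s)
a=snapshot("scene");b=snapshot("side")
cv2.imwrite("pics/scene0.png",a);cv2.imwrite("pics/side0.png",b)
for n in("scene","side","wrist"):
    c=get_calibration(n);print(n,np.round(c["intrinsics"],1).tolist(),c["D"],np.round(-np.array(c["R"]).T@c["t"],3))
E
```

```text
pics
{'clock': 0.0, 'joints': array([-1.41358422e+00,  3.00483363e-01,  1.52159986e+00, -9.34421952e-06,
        1.32072101e+00, -6.65956569e-02]), 'joint_vel': array([-0.00177436,  0.0021912 , -0.00011718, -0.00094168, -0.00015844,
       -0.00067343]), 'joint_efforts': array([-6.11997689e-05, -5.43500197e+01, -3.61792946e+01, -6.78702509e-05,
        3.98212564e-03,  3.66380675e-05]), 'position': array([ 0.12203012, -0.53605307,  0.24170664]), 'orientation': array([-3.12074015e+00, -3.50691657e-01,  1.00364086e-04]), 'wrist_force': array([-0.29449279, -0.04379639, -0.03004414]), 'torque': array([ 0.01506822,  0.00550961, -0.01736816]), 'gripper_force': 0.0, 'gripper_width': 0.08566770724888861}
scene [[442.8, 0.0, 281.6], [0.0, 442.8, 211.3], [0.0, 0.0, 1.0]] [-0.13196106  0.          0.          0.          0.        ] [-0.178  0.66   0.918]
side [[408.0, 0.0, 281.1], [0.0, 408.0, 209.3], [0.0, 0.0, 1.0]] [-0.03763914  0.          0.          0.          0.        ] [ 0.754 -0.681  1.157]
wrist [[305.4, 0.0, 277.5], [0.0, 305.4, 211.7], [0.0, 0.0, 1.0]] [0.01635695 0.         0.         0.         0.        ] [ 0.189 -0.521  0.374]
```

View pics/scene0.png

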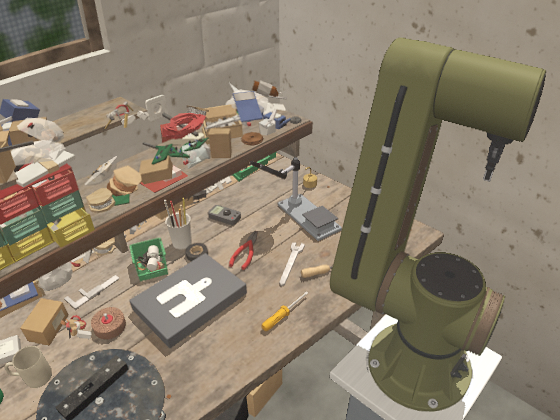

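View pics/side0.png

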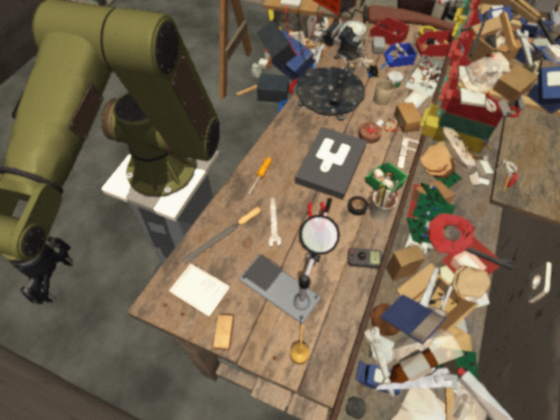

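The scene picture shows the plate around (190,300) with the shim on it, and the stand around (310,215). In the side view the plate is at (332,160), the stage at (265,270), the post at (304,300) and the lens at (320,235), swung left.

```bash
cat > h.py <<'E'
from workcell import *
import cv2,numpy as np
def cal(n):
    c=get_calibration(n);return [np.array(c[k],float) for k in("intrinsics","D","R","t")]
def ray(n,uv,z,c=None):
    K,D,R,t=c or cal(n)
    p=cv2.undistortPoints(np.array(uv,float).reshape(-1,1,2),K,D)[:,0]
    d=np.c_[p,np.ones(len(p))]@R; o=-R.T@t
    return (o+d*((z-o[2])/d[:,2])[:,None])
def tri(uvs):
    A=[];b=[]
    for n,uv,c in uvs:
        K,D,R,t=c or cal(n);p=cv2.undistortPoints(np.array(uv,float).reshape(1,1,2),K,D)[0,0]
        d=R.T@np.r_[p,1];d/=np.linalg.norm(d);P=np.eye(3)-np.outer(d,d);A.append(P);b.append(P@(-R.T@t))
    return np.linalg.lstsq(np.vstack(A),np.hstack(b),rcond=None)[0]
def proj(n,X,c=None):
    K,D,R,t=c or cal(n);return cv2.projectPoints(np.array(X,float).reshape(-1,1,3),cv2.Rodrigues(R)[0],t,K,D)[0][:,0]
def shim(n,mask,z,c=None):
    c=c or cal(n)
    cs,_=cv2.findContours(mask,cv2.RETR_EXTERNAL,cv2.CHAIN_APPROX_NONE)
    k=max(cs,key=cv2.contourArea);P=ray(n,k[:,0,:],z,c)[:,:2]
    m=cv2.moments((P*1e4).astype(np.float32).reshape(-1,1,2));ce=np.array([m["m10"],m["m01"]])/m["m00"]/1e4
    d=P-ce;r=np.linalg.norm(d,axis=1);far=P[r>r.max()-.004].mean(0)
    ax=far-ce;ax/=np.linalg.norm(ax)      # towards tab
    return ce,ce-ax*.019,np.arctan2(ax[1],ax[0]),r.max(),m["m00"]/1e8
E
python3 - <<'E'
from h import *
a=cv2.imread("pics/scene0.png");b=cv2.imread("pics/side0.png")
for n,im,(x0,y0,x1,y1) in(("scene",a,(130,250,250,350)),("side",b,(290,120,370,200))):
    m=np.zeros(im.shape[:2],np.uint8);m[y0:y1,x0:x1]=(im[y0:y1,x0:x1].min(2)>150)*255
    print(n,shim(n,m,.048))
def crop(im,x,y,w,h,s):return cv2.resize(im[y:y+h,x:x+w],None,fx=s,fy=s,interpolation=cv2.INTER_CUBIC)
o=np.vstack([np.hstack([crop(a,125,250,130,100,3),crop(b,290,120,130,100,3)]),np.hstack([crop(a,240,150,130,100,3),crop(b,230,195,130,100,3).copy()])])
bb=crop(b,230,230,130,100,3)
cv2.imwrite("pics/c1.png",o)
E
```

```text
scene (array([0.55206215, 0.26570269]), array([0.55219708, 0.28470221]), np.float64(-1.5778980625913934), np.float64(0.084154988672247), 0.00885501701918304)
side (array([0.548868  , 0.26625159]), array([0.54874535, 0.28525119]), np.float64(-1.5643409445494785), np.float64(0.08436100886687142), 0.009365351561053396)
```

View pics/c1.png

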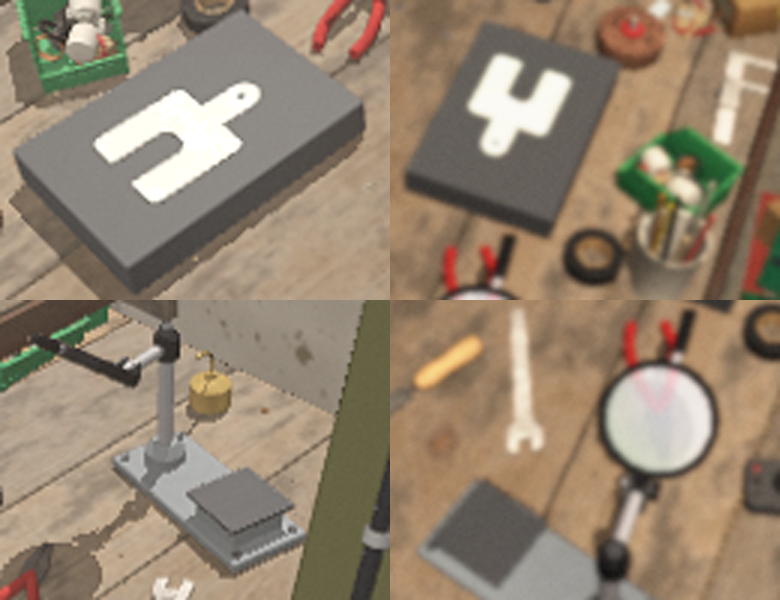

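The crops show the shim on the plate and all plate and stage corners cleanly. The lens head, with its handle, is visible in both views. Corners come from these pixels.

```bash
python3 - <<'E'
from h import *
f=lambda L,dx,dy,ox,oy:np.array([[(x-dx)/3+ox-.33,(y-dy)/3+oy-.33] for x,y in L])
def rep(t,P):
    P=P[:,:2];print(t,P.round(4).tolist(),"c",P.mean(0).round(4),"edges",[(round(float(np.linalg.norm(P[(i+1)%4]-P[i])),4),round(float(np.degrees(np.arctan2(*(P[(i+1)%4]-P[i])[::-1]))),1)) for i in range(4)])
rep("plate scene",ray("scene",f([(243,12),(362,103),(133,270),(17,153)],0,0,125,250),.045))
rep("plate side",ray("side",f([(485,22),(620,62),(548,215),(407,172)],390,0,290,120),.045))
rep("stage scene",ray("scene",f([(246,467),(295,507),(236,533),(187,490)],0,300,240,150),.045))
rep("stage side",ray("side",f([(483,480),(547,527),(497,587),(433,540)],390,300,230,195),.045))
g=lambda x,y,dx,dy,ox,oy:f([(x,y)],dx,dy,ox,oy)[0]
print("post top",tri([("scene",g(168,340,0,300,240,150),None),("side",g(613,560,390,300,230,195),None)]))
print("handle end",tri([("scene",g(35,340,0,300,240,150),None),("side",g(686,312,390,300,230,195),None)]))
print("pin",tri([("scene",g(130,372,0,300,240,150),None),("side",g(642,488,390,300,230,195),None)]))
E
```

```text
plate scene [[0.6396, 0.1258], [0.4668, 0.1282], [0.4647, 0.3811], [0.6412, 0.3802]] c [0.5531 0.2538] edges [(0.1729, 179.2), (0.2529, 90.5), (0.1765, -0.3), (0.2545, -90.3)]
plate side [[0.4708, 0.3785], [0.6449, 0.3815], [0.6367, 0.1287], [0.4697, 0.1221]] c [0.5555 0.2527] edges [(0.1742, 1.0), (0.2529, -91.9), (0.1671, -177.7), (0.2564, 89.7)]
stage scene [[0.5443, -0.2893], [0.4604, -0.2693], [0.4783, -0.1925], [0.5643, -0.213]] c [ 0.5118 -0.241 ] edges [(0.0863, 166.6), (0.0789, 76.8), (0.0884, -13.4), (0.0789, -104.6)]
stage side [[0.4842, -0.1931], [0.5637, -0.215], [0.5442, -0.2915], [0.4665, -0.272]] c [ 0.5146 -0.2429] edges [(0.0825, -15.4), (0.079, -104.3), (0.0802, 165.9), (0.0809, 77.4)]
post top [ 0.64969823 -0.27416674  0.17188699]
handle end [ 0.63472693 -0.06907181  0.26710826]
pin [ 0.64424473 -0.2012877   0.16795513]
```

```bash
cat >> h.py <<'E'
from scipy.spatial.transform import Rotation as Ro
def plan(p,yaw):
    s=get_state();R=Ro.from_rotvec(s["orientation"]).as_matrix()
    T=np.array([[np.cos(yaw),np.sin(yaw),0],[np.sin(yaw),-np.cos(yaw),0],[0,0,-1]])
    print("pos",s["position"].round(4),"yaw",round(float(np.arctan2(R[1,0],R[0,0])),4),"t",round(s["clock"],2),"F",s["wrist_force"].round(1),"w",round(s["gripper_width"],4))
    print("xyz/0.1",(R.T@(np.array(p)-s["position"])/.1).round(3),"twist",(Ro.from_matrix(R.T@T).as_rotvec()/(np.pi/2)).round(3))
E
C="python3 -m crank"
$C '[{"xyz":[0.98,-0.7,0],"twist":[0,0,0.142],"claw":1},{"xyz":[0.98,-0.7,0],"twist":[0,0,0.142],"claw":1},{"xyz":[0.98,-0.7,0],"twist":[0,0,0.142],"claw":1},{"xyz":[0.98,-0.7,0],"twist":[0,0,0.142],"claw":1}]' 20
$C '[{"xyz":[0.44,-0.94,0],"twist":[0,0,0],"claw":1},{"xyz":[0.44,-0.94,0],"twist":[0,0,0],"claw":1},{"xyz":[0.44,-0.94,0],"twist":[0,0,0],"claw":1},{"xyz":[0.44,-0.94,0],"twist":[0,0,0],"claw":1}]'
python3 -c "
from h import *
plan([.55,.32,.2],0)"
```

```text
clock: 0.43
position: [0.205, -0.4426, 0.2422]
orientation: [-3.14, -0.006, -0.001]
wrist_force: [0.1, 0.0, -0.3]
gripper_width: 0.0391
gripper_force: 0.0
clock: 0.77
position: [0.2471, -0.3496, 0.2424]
orientation: [-3.141, -0.006, -0.0]
wrist_force: [-1.3, -0.8, 0.7]
gripper_width: 0.0003
gripper_force: 0.0
pos [ 0.2471 -0.3496  0.2424] yaw 0.0036 t 0.77 F [-1.3 -0.8  0.7] w 0.0003
xyz/0.1 [ 3.053 -6.685  0.427] twist [-0.    -0.     0.002]
```

Six more equal steps of (+0.044, +0.094), then the remainder.

```bash
C="python3 -m crank"
$C '[{"xyz":[0.44,-0.95,0],"twist":[0,0,0],"claw":1},{"xyz":[0.44,-0.95,0],"twist":[0,0,0],"claw":1},{"xyz":[0.44,-0.95,0],"twist":[0,0,0],"claw":1}]' >/dev/null
$C '[{"xyz":[0.44,-0.95,0],"twist":[0,0,0],"claw":1},{"xyz":[0.44,-0.95,0],"twist":[0,0,0],"claw":1},{"xyz":[0.44,-0.95,0],"twist":[0,0,0],"claw":1}]' >/dev/null
$C '[{"xyz":[0.44,-0.95,0],"twist":[0,0,0],"claw":1},{"xyz":[0.44,-0.95,0],"twist":[0,0,0],"claw":1},{"xyz":[0.44,-0.95,0],"twist":[0,0,0],"claw":1}]' |grep -E "clock|posi"
$C '[{"xyz":[0.44,-0.95,0],"twist":[0,0,0],"claw":1},{"xyz":[0.44,-0.95,0],"twist":[0,0,0],"claw":1},{"xyz":[0.44,-0.95,0],"twist":[0,0,0],"claw":1}]' >/dev/null
$C '[{"xyz":[0.44,-0.95,0],"twist":[0,0,0],"claw":1},{"xyz":[0.44,-0.95,0],"twist":[0,0,0],"claw":1},{"xyz":[0.44,-0.95,0],"twist":[0,0,0],"claw":1}]' >/dev/null
$C '[{"xyz":[0.44,-0.95,0.2],"twist":[0,0,0],"claw":1},{"xyz":[0.44,-0.95,0.2],"twist":[0,0,0],"claw":1},{"xyz":[0.44,-0.95,0.2],"twist":[0,0,0],"claw":1}]' >/dev/null
$C '[{"xyz":[0.44,-0.95,0],"twist":[0,0,0],"claw":1},{"xyz":[0.44,-0.95,0],"twist":[0,0,0],"claw":1},{"xyz":[0.44,-0.95,0],"twist":[0,0,0],"claw":1},{"xyz":[0.44,-0.95,0],"twist":[0,0,0],"claw":1},{"xyz":[0.44,-0.95,0],"twist":[0,0,0],"claw":1}]'
python3 - <<'E'
from h import *
plan([.55,.32,.12],0)
c=cal("wrist");w=snapshot("wrist");cv2.imwrite("pics/w1.png",w)
print(proj("wrist",[[.55,.285,.048],[.55,.187,.048],[.55,.297,.048]],c))
m=((w.min(2)>150)*255).astype(np.uint8);print(shim("wrist",m,.048,c))
plan([.55,.32,.12],0)
E
```

```text
clock: 1.52
position: [0.3788, -0.0647, 0.2424]
clock: 2.68
position: [0.5538, 0.3132, 0.221]
orientation: [3.141, 0.003, -0.002]
wrist_force: [-0.3, -0.1, 0.3]
gripper_width: -0.0001
gripper_force: 0.0
pos [0.5538 0.3132 0.221 ] yaw 0.0019 t 2.68 F [-0.3 -0.1  0.3] w -0.0001
xyz/0.1 [-0.037 -0.069  1.01 ] twist [0.001 0.001 0.001]
[[305.00676855 199.07585879]
 [400.67817253 199.11604713]
 [293.31891876 199.06818061]]
(array([0.55201126, 0.26633945]), array([0.55258192, 0.28533088]), np.float64(-1.600835934901101), np.float64(0.08305076956008893), 0.008822923504565358)
pos [0.5537 0.3124 0.2215] yaw 0.0009 t 2.73 F [-0.3  0.2  0. ] w 0.0001
xyz/0.1 [-0.036 -0.077  1.015] twist [0.    0.001 0.001]
```

View pics/w1.png

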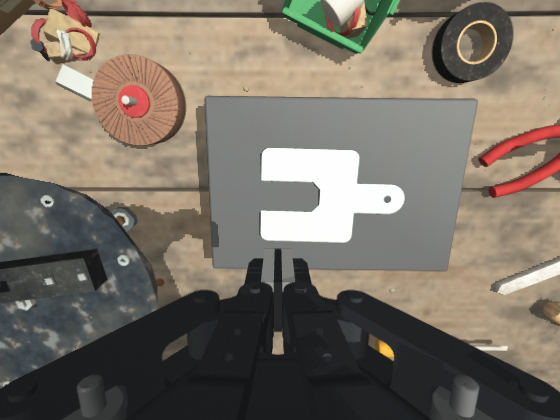

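The wrist view shows the slot opening left, with its closed end at (319,195) and tab tip at (404,199). The closed end is therefore on the tab side of centre, at y≈0.273.

```bash
C="python3 -m crank"
$C '[{"xyz":[-0.02,0.1,0.9],"twist":[0,0,0],"claw":1},{"xyz":[-0.02,0.1,0.9],"twist":[0,0,0],"claw":1},{"xyz":[-0.02,0.1,0.9],"twist":[0,0,0],"claw":1},{"xyz":[-0.02,0.1,0.9],"twist":[0,0,0],"claw":1}]' >/dev/null
$C '[{"xyz":[0,0,0.3],"twist":[0,0,0],"claw":1},{"xyz":[0,0,0.55],"twist":[0,0,0],"claw":1},{"xyz":[0,0,0.7],"twist":[0,0,0],"claw":1},{"xyz":[0,0,0.7],"twist":[0,0,0],"claw":1},{"xyz":[0,0,0.7],"twist":[0,0,0],"claw":1}]'
python3 -c "
from h import *
plan([.5515,.30,.0565],0)"
```

```text
clock: 3.48
position: [0.5525, 0.3032, 0.0647]
orientation: [-3.141, -0.001, -0.003]
wrist_force: [0.2, 0.2, 0.6]
gripper_width: -0.0
gripper_force: 0.0
pos [0.5525 0.3032 0.0647] yaw 0.0005 t 3.48 F [0.2 0.2 0.6] w -0.0
xyz/0.1 [-0.011  0.032  0.082] twist [-0.001 -0.001  0.   ]
```

```bash
C="python3 -m crank"
$C '[{"xyz":[-0.01,0,0.05],"twist":[0,0,0],"claw":1},{"xyz":[-0.01,0,0.07],"twist":[0,0,0],"claw":1},{"xyz":[-0.01,0,0.08],"twist":[0,0,0],"claw":1},{"xyz":[-0.01,0,0.08],"twist":[0,0,0],"claw":1},{"xyz":[-0.01,0,0.08],"twist":[0,0,0],"claw":1}]'
```

```text
clock: 3.9
position: [0.5511, 0.3032, 0.0561]
orientation: [-3.141, -0.001, -0.003]
wrist_force: [-3.3, -1.4, 7.8]
gripper_width: -0.0004
gripper_force: 4.0
```

```bash
C="python3 -m crank"
$C '[{"xyz":[0,0.05,-0.01],"twist":[0,0,0],"claw":1},{"xyz":[0,0.12,-0.01],"twist":[0,0,0],"claw":1},{"xyz":[0,0.19,-0.01],"twist":[0,0,0],"claw":1},{"xyz":[0,0.26,-0.01],"twist":[0,0,0],"claw":1},{"xyz":[0,0.33,-0.01],"twist":[0,0,0],"claw":1},{"xyz":[0,0.4,-0.01],"twist":[0,0,0],"claw":1},{"xyz":[0,0.47,-0.01],"twist":[0,0,0],"claw":1},{"xyz":[0,0.54,-0.01],"twist":[0,0,0],"claw":1},{"xyz":[0,0.6,-0.01],"twist":[0,0,0],"claw":1},{"xyz":[0,0.6,-0.01],"twist":[0,0,0],"claw":1}]'
python3 - <<'E'
from h import *
plan([.5515,.18,.057],0)
c=cal("wrist");w=snapshot("wrist");a=snapshot("scene")
cv2.imwrite("pics/p1.png",np.hstack([w[:,:],a[180:,100:330].repeat(1,0) if 0 else cv2.resize(a[230:370,100:300],(600*240//420,0) if 0 else (240,168)).astype(w.dtype) if 0 else w[:,:1]]))
E
```

```text
clock: 4.73
position: [0.5511, 0.2419, 0.0561]
orientation: [-3.141, 0.0, -0.002]
wrist_force: [-0.0, -2.2, 8.7]
gripper_width: -0.0001
gripper_force: 4.3
pos [0.5511 0.2419 0.0561] yaw -0.0002 t 4.73 F [-0.  -2.2  8.7] w -0.0001
xyz/0.1 [ 0.005  0.619 -0.01 ] twist [-0.    -0.001 -0.   ]
```

View pics/p1.png

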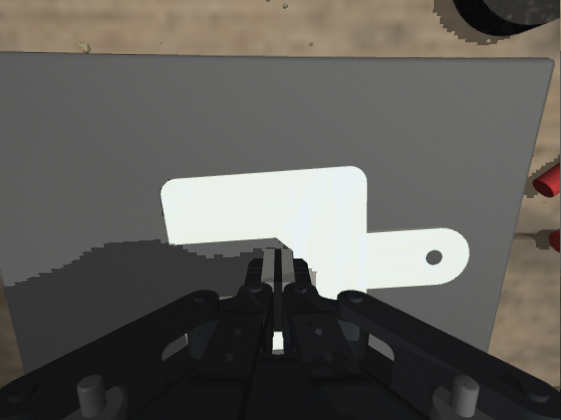

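The shim is being pushed straight. Its tab tip is at (469,256) and the plate's right edge runs from (553,60) to about (520,235).

```bash
python3 - <<'E'
from h import *
print(ray("wrist",[(469,256),(434,257),(166,210),(350,167),(165,180)],.048).round(4))
print(ray("wrist",[(553,60),(523,225)],.045).round(4))
E
```

```text
[[0.5574 0.1475 0.048 ]
 [0.5568 0.1646 0.048 ]
 [0.5811 0.2953 0.048 ]
 [0.6015 0.209  0.048 ]
 [0.5955 0.2944 0.048 ]]
[[0.6459 0.1257 0.045 ]
 [0.5725 0.1221 0.045 ]]
```

```bash
C="python3 -m crank"
$C '[{"xyz":[0,0.08,-0.005],"twist":[0,0,0],"claw":1},{"xyz":[0,0.16,-0.005],"twist":[0,0,0],"claw":1},{"xyz":[0,0.24,-0.005],"twist":[0,0,0],"claw":1},{"xyz":[0,0.32,-0.005],"twist":[0,0,0],"claw":1},{"xyz":[0,0.4,-0.005],"twist":[0,0,0],"claw":1},{"xyz":[0,0.48,-0.005],"twist":[0,0,0],"claw":1},{"xyz":[0,0.56,-0.005],"twist":[0,0,0],"claw":1},{"xyz":[0,0.64,-0.005],"twist":[0,0,0],"claw":1},{"xyz":[0,0.7,-0.005],"twist":[0,0,0],"claw":1},{"xyz":[0,0.7,-0.005],"twist":[0,0,0],"claw":1}]'
$C '[{"xyz":[0,-0.06,0],"twist":[0,0,0],"claw":1},{"xyz":[0,-0.06,-0.3],"twist":[0,0,0],"claw":1},{"xyz":[0,-0.06,-0.9],"twist":[0,0,0],"claw":-1},{"xyz":[0,-0.06,-0.9],"twist":[0,0,0],"claw":-1},{"xyz":[0,-0.06,-0.9],"twist":[0,0,0],"claw":-1}]'
python3 - <<'E'
from h import *
c=cal("wrist");w=snapshot("wrist");cv2.imwrite("pics/p2.png",w)
b=snapshot("side")
m=((w.min(2)>150)*255).astype(np.uint8);print(shim("wrist",m,.048,c))
m=np.zeros(b.shape[:2],np.uint8);m[120:230,290:370]=(b[120:230,290:370].min(2)>150)*255;print(shim("side",m,.048))
np.save("c2.npy",np.array(c,dtype=object),allow_pickle=True)
E
```

```text
clock: 5.67
position: [0.5507, 0.1713, 0.0561]
orientation: [3.142, -0.001, 0.0]
wrist_force: [-0.2, -3.7, 6.1]
gripper_width: -0.0001
gripper_force: 3.5
clock: 6.08
position: [0.5521, 0.1783, 0.1503]
orientation: [-3.14, -0.0, -0.01]
wrist_force: [0.1, 1.0, -0.2]
gripper_width: 0.0357
gripper_force: 0.0
(array([0.55625545, 0.1568821 ]), array([0.5495095, 0.1746442]), np.float64(-1.2078286343416065), np.float64(0.07944489038666501), 0.007723210757936686)
(array([0.55144943, 0.15582196]), array([0.5698654 , 0.16049655]), np.float64(-2.8930097803774353), np.float64(0.08036146483760878), 0.008368587515628934)
```

View pics/p2.png

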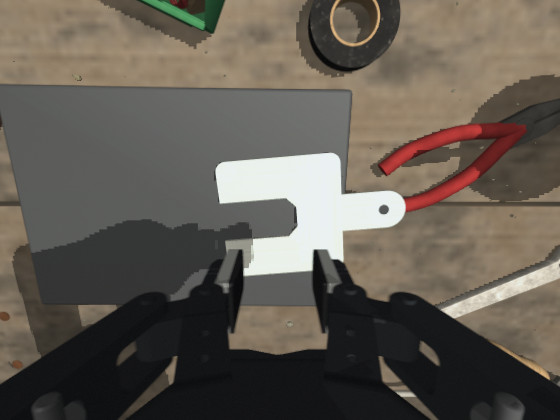

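The tab tip is at (405,208), its root at (343,211), and the plate edge passes near x≈345. A red plier grip ends at (382,168), near the tab.

```bash
python3 - <<'E'
from h import *
c=list(np.load("c2.npy",allow_pickle=True))
c=[np.array(x,float) for x in c]
print("tip,hole,tab-axis root, tabsides",ray("wrist",[(405.5,208),(384,209.5),(345,213),(345,195),(345,232),(385,192),(385,228)],.048,c).round(4).tolist())
print("body",ray("wrist",[(217,164),(340,153),(342,270)],.048,c).round(4).tolist())
print("edge",ray("wrist",[(351,92),(346,190),(342,300)],.045,c).round(4).tolist())
print("pliers",ray("wrist",[(377,166),(385,175),(385,160),(405,212)],.012,c).round(4).tolist())
plan([.5515,.1,.15],1.5708+.06)
E
```

```text
tip,hole,tab-axis root, tabsides [[0.5585, 0.0771, 0.048], [0.5572, 0.094, 0.048], [0.5544, 0.1248, 0.048], [0.569, 0.1256, 0.048], [0.5384, 0.1239, 0.048], [0.5714, 0.0945, 0.048], [0.5418, 0.0918, 0.048]]
body [[0.5933, 0.2249, 0.048], [0.6015, 0.1313, 0.048], [0.5046, 0.1245, 0.048]]
edge [[0.6449, 0.1251, 0.045], [0.5724, 0.1244, 0.045], [0.4745, 0.1222, 0.045]]
pliers [[0.5874, 0.0909, 0.012], [0.5794, 0.0831, 0.012], [0.5926, 0.0843, 0.012], [0.5453, 0.0616, 0.012]]
pos [0.5505 0.178  0.1458] yaw 0.0001 t 6.18 F [ 0.1  0.2 -0.8] w 0.0508
xyz/0.1 [ 0.01   0.78  -0.042] twist [ 0.     0.    -1.038]
```

```bash
C="python3 -m crank"
$C '[{"xyz":[0.055,0.74,0],"twist":[0,0,-0.75],"claw":-0.18},{"xyz":[0.055,0.74,0],"twist":[0,0,-0.75],"claw":-0.18},{"xyz":[0.055,0.74,0],"twist":[0,0,-0.75],"claw":-0.18},{"xyz":[0.055,0.74,0],"twist":[0,0,-0.75],"claw":-0.18},{"xyz":[0.055,0.74,0],"twist":[0,0,-0.75],"claw":-0.18},{"xyz":[0.055,0.74,0],"twist":[0,0,-0.75],"claw":-0.18},{"xyz":[0.055,0.74,0],"twist":[0,0,-0.75],"claw":-0.18},{"xyz":[0.055,0.74,0],"twist":[0,0,-0.75],"claw":-0.18},{"xyz":[0.055,0.74,0],"twist":[0,0,-0.75],"claw":-0.18},{"xyz":[0.055,0.74,0],"twist":[0,0,-0.75],"claw":-0.18}]' >/dev/null
$C '[{"xyz":[0,0,0.2],"twist":[0,0,-0.3],"claw":-0.18},{"xyz":[0,0,0.4],"twist":[0,0,-0.3],"claw":-0.18},{"xyz":[0,0,0.4],"twist":[0,0,-0.3],"claw":-0.18},{"xyz":[0,0,0.4],"twist":[0,0,-0.3],"claw":-0.18},{"xyz":[0,0,0.4],"twist":[0,0,-0.3],"claw":-0.18},{"xyz":[0,0,0.4],"twist":[0,0,-0.3],"claw":-0.18}]' 100
python3 - <<'E'
from h import *
plan([.556,.104,.040],1.656)
E
```

```text
clock: 7.52
position: [0.5556, 0.1045, 0.1046]
orientation: [-2.135, -2.303, 0.003]
wrist_force: [0.1, -0.3, 0.1]
gripper_width: 0.0506
gripper_force: 0.0
pos [0.5556 0.1045 0.1046] yaw 1.6467 t 7.52 F [ 0.1 -0.3  0.1] w 0.0506
xyz/0.1 [-0.005  0.005  0.646] twist [-0.001  0.    -0.006]
```

```bash
C="python3 -m crank"
$C '[{"xyz":[0,0,0.2],"twist":[0,0,-0.006],"claw":-0.18},{"xyz":[0,0,0.4],"twist":[0,0,-0.006],"claw":-0.18},{"xyz":[0,0,0.58],"twist":[0,0,-0.006],"claw":-0.18},{"xyz":[0,0,0.64],"twist":[0,0,-0.006],"claw":-0.18},{"xyz":[0,0,0.64],"twist":[0,0,-0.006],"claw":-0.18}]' 100
$C '[{"xyz":[0,0,0],"twist":[0,0,0],"claw":1},{"xyz":[0,0,0],"twist":[0,0,0],"claw":1},{"xyz":[0,0,0],"twist":[0,0,0],"claw":1},{"xyz":[0,0,0],"twist":[0,0,0],"claw":1},{"xyz":[0,0,0],"twist":[0,0,0],"claw":1}]' 100
```

```text
clock: 7.93
position: [0.5552, 0.1047, 0.0402]
orientation: [-2.122, -2.314, 0.004]
wrist_force: [0.1, 0.3, 0.0]
gripper_width: 0.0501
gripper_force: 0.0
clock: 8.35
position: [0.5568, 0.105, 0.043]
orientation: [2.12, 2.316, 0.002]
wrist_force: [-1.2, -1.2, 5.8]
gripper_width: 0.0262
gripper_force: 98.0
```

```bash
python3 - <<'E'
from h import *
w=snapshot("wrist");b=snapshot("side");a=snapshot("scene")
r=lambda im,s:cv2.resize(im,s,interpolation=cv2.INTER_CUBIC)
cv2.imwrite("pics/g1.png",np.hstack([r(w[100:400,80:480],(440,330)),np.vstack([r(b[110:220,280:380],(300,330))])]))
plan([0.55,.1,.04],1.656)
E
```

```text
pos [0.5568 0.105  0.043 ] yaw 1.6591 t 8.5 F [-0.7 -0.6  6.7] w 0.0265
xyz/0.1 [-0.044 -0.072  0.03 ] twist [ 0.001 -0.     0.002]
```

View pics/g1.png

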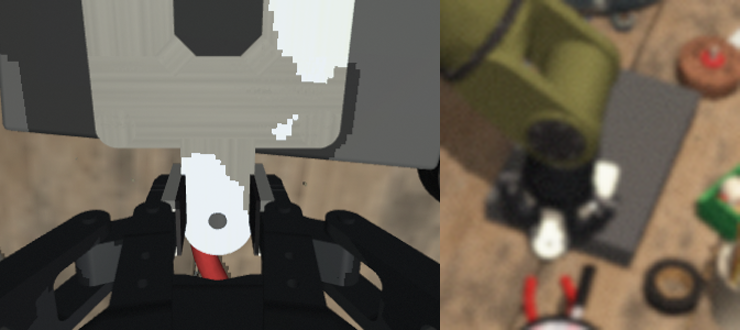

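The tab is gripped squarely between the pads. I'll lift now.

```bash
C="python3 -m crank"
$C '[{"xyz":[0,0,-0.06],"twist":[0,0,0],"claw":1},{"xyz":[0,0,-0.12],"twist":[0,0,0],"claw":1},{"xyz":[0,0,-0.2],"twist":[0,0,0],"claw":1},{"xyz":[0,0,-0.3],"twist":[0,0,0],"claw":1},{"xyz":[0,0,-0.4],"twist":[0,0,0],"claw":1},{"xyz":[0,0,-0.55],"twist":[0,0,0],"claw":1},{"xyz":[0,0,-0.7],"twist":[0,0,0],"claw":1},{"xyz":[0,0,-0.85],"twist":[0,0,0],"claw":1},{"xyz":[0,0,-0.9],"twist":[0,0,0],"claw":1},{"xyz":[0,0,-0.9],"twist":[0,0,0],"claw":1}]'
python3 - <<'E'
from h import *
w=snapshot("wrist");b=snapshot("side");a=snapshot("scene")
r=lambda im,s:cv2.resize(im,s,interpolation=cv2.INTER_CUBIC)
cv2.imwrite("pics/g2.png",np.hstack([r(w[0:400,80:480],(400,400)),r(a[180:340,100:260],(400,400))]))
plan([0.55,.1,.04],1.656)
E
```

```text
clock: 9.33
position: [0.5567, 0.1051, 0.1336]
orientation: [2.12, 2.316, 0.003]
wrist_force: [0.0, -0.4, -1.9]
gripper_width: 0.0265
gripper_force: 98.6
pos [0.5558 0.1049 0.131 ] yaw 1.6595 t 9.48 F [ 0.3  0.1 -3.1] w 0.0264
xyz/0.1 [-0.044 -0.061  0.91 ] twist [-0.001  0.     0.002]
```

View pics/g2.png

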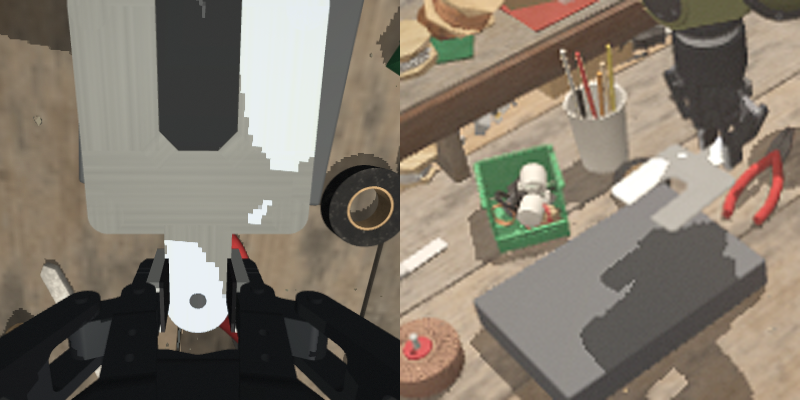

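The shim hangs level with its tab centred in the jaws, and it has cleared the plate. I'll carry it to the stage, turning on the way.

```bash
C="python3 -m crank"
$C '[{"xyz":[-0.1,-0.12,0],"twist":[0,0,0.06],"claw":1},{"xyz":[-0.2,-0.25,-0.1],"twist":[0,0,0.12],"claw":1},{"xyz":[-0.3,-0.38,-0.15],"twist":[0,0,0.19],"claw":1},{"xyz":[-0.4,-0.52,-0.15],"twist":[0,0,0.26],"claw":1},{"xyz":[-0.5,-0.65,-0.15],"twist":[0,0,0.33],"claw":1},{"xyz":[-0.58,-0.76,-0.15],"twist":[0,0,0.4],"claw":1},{"xyz":[-0.65,-0.86,-0.15],"twist":[0,0,0.47],"claw":1},{"xyz":[-0.7,-0.93,-0.15],"twist":[0,0,0.53],"claw":1},{"xyz":[-0.72,-0.97,-0.15],"twist":[0,0,0.58],"claw":1},{"xyz":[-0.72,-0.97,-0.15],"twist":[0,0,0.6],"claw":1}]'
python3 -c "
from h import *
plan([.4446,-.2249,.14],-.244)"
```

```text
clock: 10.32
position: [0.4649, 0.0242, 0.146]
orientation: [-2.944, -1.094, 0.003]
wrist_force: [0.1, -0.4, -2.1]
gripper_width: 0.0264
gripper_force: 98.7
pos [0.4649 0.0242 0.146 ] yaw 0.7116 t 10.32 F [ 0.1 -0.4 -2.1] w 0.0264
xyz/0.1 [-1.781  1.754  0.06 ] twist [-0.     0.001  0.608]
```

```bash
C="python3 -m crank"
$C '[{"xyz":[-0.1,0.1,0],"twist":[0,0,0.06],"claw":1},{"xyz":[-0.22,0.22,0],"twist":[0,0,0.13],"claw":1},{"xyz":[-0.35,0.35,0],"twist":[0,0,0.2],"claw":1},{"xyz":[-0.48,0.48,0],"twist":[0,0,0.27],"claw":1},{"xyz":[-0.6,0.6,0],"twist":[0,0,0.34],"claw":1},{"xyz":[-0.72,0.7,0],"twist":[0,0,0.41],"claw":1},{"xyz":[-0.8,0.78,0],"twist":[0,0,0.48],"claw":1},{"xyz":[-0.86,0.84,0],"twist":[0,0,0.54],"claw":1},{"xyz":[-0.9,0.88,0],"twist":[0,0,0.59],"claw":1},{"xyz":[-0.9,0.88,0],"twist":[0,0,0.608],"claw":1}]' >/dev/null
python3 -c "
from h import *
plan([.4446,-.2249,.14],-.244)"
```

```text
pos [ 0.4554 -0.1016  0.1459] yaw -0.2439 t 11.15 F [ 1.1 -0.1 -1.9] w 0.0263
xyz/0.1 [0.193 1.223 0.059] twist [-0.     0.001  0.   ]
```

```bash
C="python3 -m crank"
$C '[{"xyz":[0.03,0.2,0],"twist":[0,0,0],"claw":1},{"xyz":[0.07,0.45,0],"twist":[0,0,0],"claw":1},{"xyz":[0.11,0.7,0],"twist":[0,0,0],"claw":1},{"xyz":[0.15,0.9,0],"twist":[0,0,0],"claw":1},{"xyz":[0.16,1,0],"twist":[0,0,0],"claw":1},{"xyz":[0.16,1,0],"twist":[0,0,0],"claw":1}]' >/dev/null
$C '[{"xyz":[0.03,0.12,0.1],"twist":[0,0,0],"claw":1},{"xyz":[0.03,0.22,0.25],"twist":[0,0,0],"claw":1},{"xyz":[0.03,0.22,0.4],"twist":[0,0,0],"claw":1},{"xyz":[0.03,0.22,0.5],"twist":[0,0,0],"claw":1},{"xyz":[0.03,0.22,0.6],"twist":[0,0,0],"claw":1},{"xyz":[0.03,0.22,0.6],"twist":[0,0,0],"claw":1},{"xyz":[0.03,0.22,0.6],"twist":[0,0,0],"claw":1}]'
python3 - <<'E'
from h import *
plan([.4446,-.2249,.043],-.244)
w=snapshot("wrist");b=snapshot("side")
r=lambda im,s:cv2.resize(im,s,interpolation=cv2.INTER_CUBIC)
cv2.imwrite("pics/s1.png",np.hstack([r(w[0:400,80:480],(400,400)),r(b[200:340,210:350],(400,400))]))
E
```

```text
clock: 12.23
position: [0.4457, -0.2234, 0.0865]
orientation: [-3.119, 0.372, 0.001]
wrist_force: [-0.3, -0.1, -1.3]
gripper_width: 0.0268
gripper_force: 98.9
pos [ 0.4457 -0.2234  0.0865] yaw -0.2374 t 12.23 F [-0.3 -0.1 -1.3] w 0.0268
xyz/0.1 [-0.007  0.017  0.435] twist [-0.     0.     0.004]
```

View pics/s1.png

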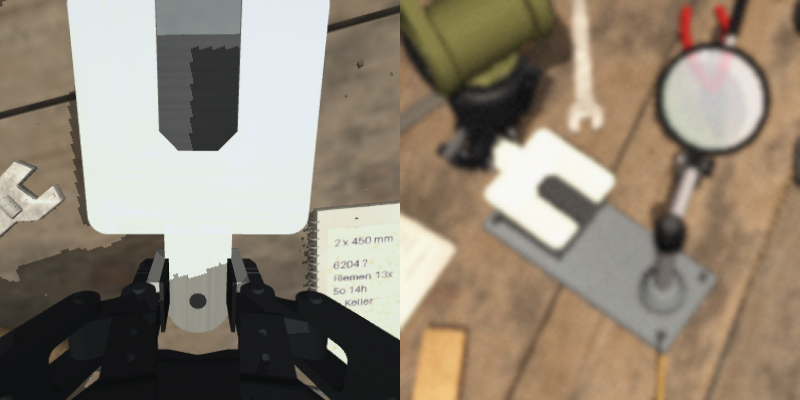

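The wrist view shows the stage's rear edge through the slot at full-image pixel (278,35), and the shim looks square to the stand in the side view.

```bash
python3 - <<'E'
from h import *
x=np.array([.9703,-.2419])
p=ray("wrist",[(245,36),(278,35),(312,34)],.045)[:,:2];print(p, (p-[.513,-.242])@x)
b=cv2.imread("pics/s1.png")
f=lambda L:[((X-400)*.35+210-.3,Y*.35+200-.3) for X,Y in L]
print("shim side",s:=ray("side",f([(537,128),(616,180),(560,250),(485,194)]),.095)[:,:2],s.mean(0))
E
```

```text
[[ 0.55934919 -0.23385245]
 [ 0.55583967 -0.25030916]
 [ 0.55218509 -0.26723057]] [0.04300173 0.04357732 0.04412457]
shim side [[ 0.47429249 -0.18834506]
 [ 0.5716199  -0.21034646]
 [ 0.55076783 -0.3003007 ]
 [ 0.45803274 -0.27593588]] [ 0.51367824 -0.24373202]
```

```bash
C="python3 -m crank"
$C '[{"xyz":[0,0.01,0.1],"twist":[0,0,0.004],"claw":1},{"xyz":[0,0.01,0.2],"twist":[0,0,0.004],"claw":1},{"xyz":[0,0.01,0.3],"twist":[0,0,0.004],"claw":1},{"xyz":[0,0.01,0.36],"twist":[0,0,0.004],"claw":1},{"xyz":[0,0.01,0.4],"twist":[0,0,0.004],"claw":1},{"xyz":[0,0.01,0.42],"twist":[0,0,0.004],"claw":1},{"xyz":[0,0.01,0.42],"twist":[0,0,0.004],"claw":1}]'
$C '[{"xyz":[0,0,0.01],"twist":[0,0,0],"claw":1},{"xyz":[0,0,0.02],"twist":[0,0,0],"claw":1},{"xyz":[0,0,0.02],"twist":[0,0,0],"claw":1}]'
```

```text
clock: 12.92
position: [0.4453, -0.2248, 0.0444]
orientation: [-3.118, 0.383, 0.001]
wrist_force: [-0.8, 0.9, -1.9]
gripper_width: 0.0263
gripper_force: 99.0
clock: 13.17
position: [0.4456, -0.2249, 0.0431]
orientation: [3.118, -0.383, 0.001]
wrist_force: [-2.3, 1.0, 2.6]
gripper_width: 0.0264
gripper_force: 99.3
```

```bash
C="python3 -m crank"
$C '[{"xyz":[0,0,0.01],"twist":[0,0,0],"claw":1},{"xyz":[0,0,0.01],"twist":[0,0,0],"claw":1},{"xyz":[0,0,0.01],"twist":[0,0,0],"claw":-0.1},{"xyz":[0,0,0.01],"twist":[0,0,0],"claw":-0.1},{"xyz":[0,0,0.01],"twist":[0,0,0],"claw":-0.1},{"xyz":[0,0,0.01],"twist":[0,0,0],"claw":-0.1},{"xyz":[0,0,0.01],"twist":[0,0,0],"claw":-0.1},{"xyz":[0,0,0.01],"twist":[0,0,0],"claw":-0.1}]' 20
$C '[{"xyz":[0,0,-0.2],"twist":[0,0,0],"claw":-0.1},{"xyz":[0,0,-0.6],"twist":[0,0,0],"claw":-0.1},{"xyz":[0,0,-1],"twist":[0,0,0],"claw":-0.1},{"xyz":[0,0,-1],"twist":[0,0,0],"claw":-0.1},{"xyz":[0,0,-1],"twist":[0,0,0],"claw":-0.1}]'
python3 - <<'E'
from h import *
plan([.4446,-.2249,.2],-.244)
c=cal("wrist");w=snapshot("wrist");b=snapshot("side");a=snapshot("scene")
cv2.imwrite("pics/side2.png",b);cv2.imwrite("pics/scene2.png",a)
m=((w.min(2)>150)*255).astype(np.uint8)
cs,_=cv2.findContours(m,cv2.RETR_EXTERNAL,cv2.CHAIN_APPROX_NONE)
m2=np.zeros_like(m);m2[190:300,220:310]=0
r=lambda im,s:cv2.resize(im,s,interpolation=cv2.INTER_CUBIC)
bb=r(b[190:330,210:350],(400,400))
cv2.imwrite("pics/s2.png",np.hstack([r(w[0:400,80:480],(400,400)),bb]))
import pickle;pickle.dump(c,open("c3.pkl","wb"))
E
```

```text
clock: 13.83
position: [0.4454, -0.2248, 0.0417]
orientation: [-3.118, 0.383, 0.0]
wrist_force: [0.2, 0.1, -0.9]
gripper_width: 0.0467
gripper_force: 0.0
clock: 14.25
position: [0.4462, -0.2252, 0.1439]
orientation: [3.116, -0.383, 0.006]
wrist_force: [-0.5, 0.0, -0.5]
gripper_width: 0.0468
gripper_force: 0.0
pos [ 0.4462 -0.2252  0.1439] yaw -0.2443 t 14.25 F [-0.5  0.  -0.5] w 0.0468
xyz/0.1 [-0.014  0.001 -0.562] twist [ 0.001 -0.003 -0.   ]
```

View pics/s2.png

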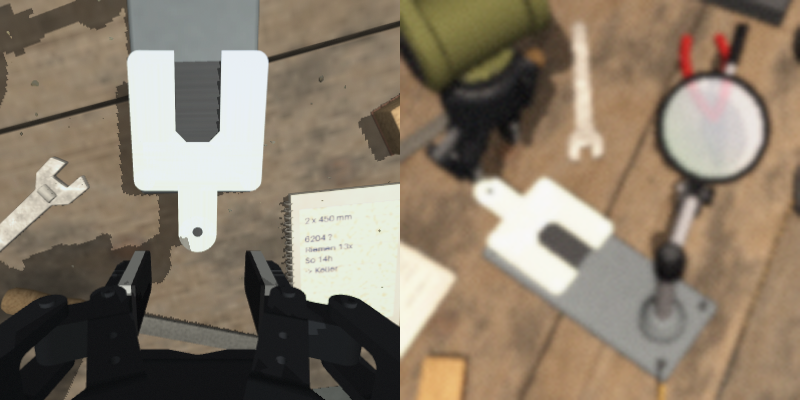

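The shim lies squarely on the stage, released, with the tab over the front. In the side view the lens ring's centre is at full-image pixel (319.5,234.5). Next I'll work out the magnifier's joint angles.

```bash
cat >> h.py <<'E'
from scipy.optimize import least_squares
PS=np.array([.6498,-.2764]);YS=-.244
def mag(th,ta,r):
    d=Ro.from_euler('z',YS+th).apply([-1,0,0])
    return np.r_[PS,.165]+d*(.076+r*np.cos(ta))+[0,0,r*np.sin(ta)]
def fit(obs,x0):
    f=lambda p:np.concatenate([proj(n,mag(p[0],p[1],r))[0]-uv for n,r,uv in obs])
    s=least_squares(f,x0);return s.x,s.fun.round(1)
E
python3 - <<'E'
from h import *
import pickle
c=pickle.load(open("c3.pkl","rb"))
p=ray("wrist",[(208,51),(348,51),(342,191),(213,191),(277,252)],.048,c)[:,:2]
print(p.round(4),p[:4].mean(0), "tab ang",np.degrees(np.arctan2(*(p[4]-p[:4].mean(0))[::-1])))
obs=[("side",.064,(319.5,234.5)),("side",.166,(328.3,198.7)),("scene",.166,(251.3,163.0))]
x,f=fit(obs,[-1.35,.6]);print(x,f)
print("handle",mag(*x,.146),"lens",mag(*x,.064),"level",mag(0,0,.146))
d=(mag(*x,.146)-mag(*x,.064))/.082;print("dir",d)
print(fit(obs[:2],[-1.35,.6]))
E
```

```text
[[ 0.5714 -0.208 ]
 [ 0.5486 -0.2997]
 [ 0.4549 -0.2779]
 [ 0.4788 -0.1826]
 [ 0.4184 -0.2177]] [ 0.51340554 -0.24204417] tab ang 165.61788662404706
[-1.25761983  0.65726033] [-0.9  1.   0.8  0.1  0.5  0.2]
handle [ 0.63655748 -0.08527454  0.25419873] lens [ 0.64104462 -0.15003614  0.20410081] level [ 0.43437577 -0.22276789  0.165     ]
dir [-0.05472122  0.78977554  0.61095023]
(array([-1.24828121,  0.53932946]), array([-1.1,  0.7,  0.5,  0.1]))
```

```bash
C="python3 -m crank"
$C '[{"xyz":[0,0,-0.4],"twist":[0,0,0],"claw":-0.1},{"xyz":[0,0,-0.95],"twist":[0,0,-0.6],"claw":-0.1},{"xyz":[0,0,-0.95],"twist":[0,0,-0.6],"claw":-0.1},{"xyz":[0,0,-0.95],"twist":[0,0,-0.6],"claw":-0.1},{"xyz":[0,0,-0.95],"twist":[0,0,-0.6],"claw":-0.1},{"xyz":[0,0,-0.95],"twist":[0,0,-0.6],"claw":-0.1},{"xyz":[0,0,-0.95],"twist":[0,0,-0.6],"claw":-0.1},{"xyz":[0,0,-0.95],"twist":[0,0,-0.6],"claw":-0.1},{"xyz":[0,0,-0.95],"twist":[0,0,-0.6],"claw":-0.1}]' >/dev/null
$C '[{"xyz":[0,0,-0.4],"twist":[0,0,-0.1],"claw":-0.1},{"xyz":[0,0,-0.95],"twist":[0,0,-0.6],"claw":-0.1},{"xyz":[0,0,-0.95],"twist":[0,0,-0.6],"claw":-0.1},{"xyz":[0,0,-0.95],"twist":[0,0,-0.6],"claw":-0.1},{"xyz":[0,0,-0.95],"twist":[0,0,-0.6],"claw":-0.1},{"xyz":[0,0,-0.95],"twist":[0,0,-0.6],"claw":-0.1},{"xyz":[0,0,-0.95],"twist":[0,0,-0.6],"claw":-0.1},{"xyz":[0,0,-0.95],"twist":[0,0,-0.6],"claw":-0.1},{"xyz":[0,0,-0.95],"twist":[0,0,-0.6],"claw":-0.1}]' >/dev/null
python3 -c "
from h import *
plan([.637,-.083,.325],1.64)"
```

```text
pos [ 0.4454 -0.2248  0.3305] yaw 1.6439 t 15.9 F [ 0.4 -0.1  0.2] w 0.0473
xyz/0.1 [1.274 2.015 0.052] twist [-0.001 -0.001  0.002]
```

```bash
C="python3 -m crank"
$C '[{"xyz":[0.64,1,0],"twist":[0,0,0],"claw":-0.1},{"xyz":[0.64,1,0],"twist":[0,0,0],"claw":-0.1},{"xyz":[0.64,1,0],"twist":[0,0,0],"claw":-0.1},{"xyz":[0.64,1,0],"twist":[0,0,0],"claw":-0.1}]' >/dev/null
$C '[{"xyz":[0.64,1,0.05],"twist":[0,0,0],"claw":-0.1},{"xyz":[0.64,1,0.05],"twist":[0,0,0],"claw":-0.1},{"xyz":[0.64,1,0.05],"twist":[0,0,0],"claw":-0.1},{"xyz":[0.64,1,0.05],"twist":[0,0,0],"claw":-0.1}]' >/dev/null
python3 - <<'E'
from h import *
plan([.637,-.083,.25],1.64)
c=cal("wrist");w=snapshot("wrist");cv2.imwrite("pics/h1.png",w)
print("pred lens,handle,end px",proj("wrist",[mag(-1.258,.657,r) for r in(.064,.126,.146,.166)],c).round(0).tolist())
# black round bar between the jaws: dark columns along a row band
g=w.max(2)
for r in range(150,330,15): 
    k=np.flatnonzero(g[r,200:360]<45)+200
    print(r,"".join('#' if g[r,x]<45 else '.' for x in range(160,400,4)))
E
```

```text
pos [ 0.6388 -0.0795  0.3232] yaw 1.6415 t 16.57 F [ 0.2 -0.5  0.1] w 0.0472
xyz/0.1 [-0.035 -0.017  0.732] twist [-0.003 -0.001  0.001]
pred lens,handle,end px [[275.0, 284.0], [274.0, 250.0], [274.0, 236.0], [274.0, 220.0]]
150 ............................................................
165 ............................................................
180 ............................................................
195 ............................................................
210 ............................................................
225 ............................###.............................
240 ............................####............................
255 ................##.#########....########..#.................
270 ...............####.#.................##.####...............
285 .......###...#####........................####....###.......
300 ...##############...#####..........######.###############...
315 ################............................################
```

The wrist view's dark-pixel scan shows the handle at columns 272–288, rows 220–245, within 3 mm of prediction. I'll descend astride it and close loosely.

```bash
C="python3 -m crank"
$C '[{"xyz":[-0.03,-0.02,0.3],"twist":[0,0,0],"claw":-0.1},{"xyz":[-0.03,-0.02,0.6],"twist":[0,0,0],"claw":-0.1},{"xyz":[-0.03,-0.02,0.78],"twist":[0,0,0],"claw":-0.1},{"xyz":[-0.03,-0.02,0.78],"twist":[0,0,0],"claw":0.53},{"xyz":[-0.03,-0.02,0.78],"twist":[0,0,0],"claw":0.53},{"xyz":[-0.03,-0.02,0.78],"twist":[0,0,0],"claw":0.53},{"xyz":[-0.03,-0.02,0.78],"twist":[0,0,0],"claw":0.53}]' 20
python3 - <<'E'
from h import *
s=get_state();p=s["position"][:2]-PS;print("radius",np.hypot(*p),"ang",np.arctan2(p[1],p[0]))
P0=s["position"]
for k,th in enumerate(np.linspace(-1.258,0,6)):
    q=PS+.192*np.array([np.cos(YS+th+np.pi),np.sin(YS+th+np.pi)]);print(round(th,3),q.round(4),"yaw",round(YS+th+np.pi,3))
plan([*(PS+.192*np.array([np.cos(YS-1.0+np.pi),np.sin(YS-1+np.pi)])),.245],YS-1+np.pi)
E
```

```text
clock: 17.2
position: [0.6345, -0.0867, 0.2507]
orientation: [2.142, 2.295, 0.002]
wrist_force: [0.5, -0.2, 0.9]
gripper_width: 0.0201
gripper_force: 0.0
radius 0.1903558004812394 ang 1.6513357373596573
-1.258 [ 0.6366 -0.0849] yaw 1.64
-1.006 [ 0.5893 -0.0942] yaw 1.891
-0.755 [ 0.5459 -0.115 ] yaw 2.143
-0.503 [ 0.5089 -0.1459] yaw 2.394
-0.252 [ 0.4809 -0.1851] yaw 2.646
0.0 [ 0.4635 -0.23  ] yaw 2.898
pos [ 0.6345 -0.0867  0.2507] yaw 1.6398 t 17.2 F [ 0.5 -0.2  0.9] w 0.0201
xyz/0.1 [-0.047 -0.468  0.056] twist [ 0.002  0.001 -0.164]
```

```bash
C="python3 -m crank"
$C '[{"xyz":[0,-0.1,0],"twist":[0,0,-0.032],"claw":0.53},{"xyz":[-0.02,-0.23,0],"twist":[0,0,-0.078],"claw":0.53},{"xyz":[-0.04,-0.38,0],"twist":[0,0,-0.127],"claw":0.53},{"xyz":[-0.09,-0.57,0],"twist":[0,0,-0.191],"claw":0.53},{"xyz":[-0.15,-0.75,0],"twist":[0,0,-0.255],"claw":0.53},{"xyz":[-0.2,-0.86,0],"twist":[0,0,-0.295],"claw":0.53},{"xyz":[-0.235,-0.92,0],"twist":[0,0,-0.318],"claw":0.53},{"xyz":[-0.235,-0.92,0],"twist":[0,0,-0.318],"claw":0.53}]'
python3 - <<'E'
from h import *
s=get_state();p=s["position"][:2]-PS;print("radius",np.hypot(*p),"th",np.arctan2(p[1],p[0])-YS-np.pi)
q=YS-.26+np.pi
plan([*(PS+.192*np.array([np.cos(q),np.sin(q)])),.248],q)
b=snapshot("side")
E
```

```text
clock: 17.87
position: [0.5436, -0.1169, 0.2504]
orientation: [1.506, 2.754, 0.001]
wrist_force: [0.6, -0.1, -0.4]
gripper_width: 0.0201
gripper_force: 0.0
radius 0.19166493384033803 th -0.739421221383008
pos [ 0.5436 -0.1169  0.2504] yaw 2.1407 t 17.87 F [ 0.6 -0.1 -0.4] w 0.0201
xyz/0.1 [-0.228 -0.882  0.023] twist [ 0.001  0.001 -0.316]
```

```bash
cat > scan.py <<'E'
from h import *
w=snapshot("wrist");g=w.max(2)
for r in range(190,330,8): print(r,"".join('#' if v<30 else '+' if v<60 else '.' for v in g[r,200:360:3]))
E
python3 scan.py
python3 -c "
from h import *
print(proj('wrist',[mag(-.74,.657,r) for r in(.064,.126,.146,.166)]).round(0).tolist())"
```

```text
190 ..........................+.........................+.
198 ........................+.............................
206 +.....................+...............................
214 .....................+................................
222 ...................+..................................
230 .................+....................................
238 ......................................................
246 ......................................................
254 ..................##...+########.##...................
262 ..........####...+##...############....####...........
270 .........####....###...#############....####..........
278 .......+####....####...#####+++#####....+####.........
286 ...+.##########.+###...####+++##+##+..#########+......
294 ....############++#########++######.#############.....
302 #################+##########+######.##################
310 #################+#########+.++++##.##################
318 #################+#+++............#.##################
326 ################....................+################+
[[278.0, 330.0], [276.0, 296.0], [275.0, 279.0], [274.0, 259.0]]
```

The handle is still between the pads, with its end at row ~254 as predicted. I'll carry on swinging.

```bash
C="python3 -m crank"
$C '[{"xyz":[0,-0.1,0],"twist":[0,0,-0.032],"claw":0.53},{"xyz":[-0.02,-0.23,0],"twist":[0,0,-0.078],"claw":0.53},{"xyz":[-0.04,-0.38,0],"twist":[0,0,-0.127],"claw":0.53},{"xyz":[-0.09,-0.57,0],"twist":[0,0,-0.191],"claw":0.53},{"xyz":[-0.15,-0.75,0],"twist":[0,0,-0.255],"claw":0.53},{"xyz":[-0.2,-0.86,0],"twist":[0,0,-0.295],"claw":0.53},{"xyz":[-0.235,-0.92,0],"twist":[0,0,-0.318],"claw":0.53},{"xyz":[-0.235,-0.92,0],"twist":[0,0,-0.318],"claw":0.53}]' >/dev/null
python3 - <<'E'
from h import *
s=get_state();p=s["position"][:2]-PS;print("radius",np.hypot(*p),"th",np.arctan2(p[1],p[0])-YS-np.pi)
q=YS+.01+np.pi
plan([*(PS+.192*np.array([np.cos(q),np.sin(q)])),.25],q)
E
python3 scan.py
```

```text
radius 0.1928347840117396 th -0.24202935274230786
pos [ 0.4793 -0.1863  0.2492] yaw 2.6391 t 18.63 F [-0.2 -0.2  0.2] w 0.0199
xyz/0.1 [-0.077 -0.478 -0.008] twist [-0.     0.    -0.171]
190 ......................................................
198 ......................................................
206 .................................................+....
214 ...........................................++.........
222 ......................................++..............
230 .................................++...................
238 ......................................................
246 .............+........................................
254 ..................##.............##...................
262 ..........####...+##....+#######.##....####...........
270 .........####....###...#############....####..........
278 ........####....####...#############....+####.........
286 .....##########.+###....###########+..#########.......
294 ....############++#.....###########+#############.....
302 #################+#########++######+##################
310 ############################++#####+##################
318 #################+#######+++++++++#+##################
326 ################.+.................+++################
```

```bash
C="python3 -m crank"
$C '[{"xyz":[-0.01,-0.12,0],"twist":[0,0,-0.04],"claw":0.53},{"xyz":[-0.02,-0.26,0],"twist":[0,0,-0.09],"claw":0.53},{"xyz":[-0.04,-0.38,0],"twist":[0,0,-0.13],"claw":0.53},{"xyz":[-0.06,-0.45,0],"twist":[0,0,-0.16],"claw":0.53},{"xyz":[-0.065,-0.48,0],"twist":[0,0,-0.17],"claw":0.53},{"xyz":[-0.065,-0.48,0],"twist":[0,0,-0.17],"claw":0.53}]' >/dev/null
$C '[{"xyz":[0,0,0],"twist":[0,0,0],"claw":0.2},{"xyz":[0,0,0],"twist":[0,0,0],"claw":0.2},{"xyz":[0,0,0],"twist":[0,0,0],"claw":0.2},{"xyz":[0,0,-0.3],"twist":[0,0,0],"claw":0.2},{"xyz":[0,0,-0.6],"twist":[0,0,0],"claw":0.2},{"xyz":[0,0,-0.6],"twist":[0,0,0],"claw":1},{"xyz":[0,0,-0.6],"twist":[0,0,0],"claw":1},{"xyz":[0,0,-0.6],"twist":[0,0,0],"claw":1},{"xyz":[0,0,-0.6],"twist":[0,0,0],"claw":1}]' >/dev/null
python3 - <<'E'
from h import *
s=get_state();p=s["position"][:2]-PS;print("radius",np.hypot(*p),"th",np.arctan2(p[1],p[0])-YS-np.pi,s["position"],s["clock"])
print([(round(t,2),proj('wrist',[mag(t,.657,r) for r in(.126,.166)]).round(0).tolist()) for t in(-.1,0,.1)])
E
python3 scan.py
```

```text
radius 0.19369540372615715 th 0.0047015389593951795 [ 0.46162404 -0.2304901   0.3076984 ] 19.9333
[(-0.1, [[303.0, 255.0], [313.0, 223.0]]), (0, [[278.0, 254.0], [279.0, 221.0]]), (0.1, [[253.0, 255.0], [244.0, 222.0]])]
190 ......................................................
198 ......................................................
206 ......................................................
214 ......................................................
222 ..........................####..............++........
230 ........................########......................
238 ........................+#++###.......................
246 .........+...............#++++#.......................
254 .........................##+..........................
262 ...............######....###...##########+............
270 .........+###########....###....##############........
278 .......#####+++######....###....#####++++++#####......
286 ......+#+++...+#########.+++.#########......+++##.....
294 #######++....############+++############......########
302 +########################+++########################+#
310 ##+++####################+++##########################
318 ++++###################+#+++##########################
326 ++++++#################+#+++###################++++++#
```

The handle's end shows at column ~282, row 221, so the swivel is within about 0.01 rad of zero and the tilt is unchanged. I'll press the handle down with closed fingers.

```bash
C="python3 -m crank"
$C '[{"xyz":[0.06,0,0.12],"twist":[0,0,0],"claw":1},{"xyz":[0.07,0,0.25],"twist":[0,0,0],"claw":1},{"xyz":[0.08,0,0.38],"twist":[0,0,0],"claw":1},{"xyz":[0.1,0,0.5],"twist":[0,0,0],"claw":1},{"xyz":[0.12,0,0.6],"twist":[0,0,0],"claw":1},{"xyz":[0.14,0,0.7],"twist":[0,0,0],"claw":1},{"xyz":[0.16,0,0.8],"twist":[0,0,0],"claw":1},{"xyz":[0.18,0,0.9],"twist":[0,0,0],"claw":1},{"xyz":[0.18,0,0.93],"twist":[0,0,0],"claw":1},{"xyz":[0.18,0,0.93],"twist":[0,0,0],"claw":1}]'
python3 - <<'E'
from h import *
s=get_state();p=s["position"][:2]-PS;print("radius",np.hypot(*p),"th",np.arctan2(p[1],p[0])-YS-np.pi,s["position"],s["clock"])
E
```

```text
clock: 20.82
position: [0.4441, -0.2264, 0.2149]
orientation: [-0.368, -3.119, -0.001]
wrist_force: [-0.9, -0.3, -0.1]
gripper_width: 0.0001
gripper_force: 0.0
radius 0.21172373239196549 th 0.005738943393272855 [ 0.44405749 -0.22643041  0.21490169] 20.8167
```

```bash
C="python3 -m crank"
$C '[{"xyz":[0,0,0.1],"twist":[0,0,0],"claw":1},{"xyz":[0.02,0,0.2],"twist":[0,0,0],"claw":1},{"xyz":[0.02,0,0.28],"twist":[0,0,0],"claw":1},{"xyz":[0.02,0,0.32],"twist":[0,0,0],"claw":1},{"xyz":[0.02,0,0.32],"twist":[0,0,0],"claw":1},{"xyz":[0.02,0,0.32],"twist":[0,0,0],"claw":1}]'
python3 scan.py
python3 - <<'E'
from h import *
print(proj('wrist',[mag(0,0,r) for r in(.126,.146,.166)]).round(0).tolist())
for n in("side","scene"):
    im=snapshot(n);cv2.imwrite(f"pics/{n}3.png",im)
    print(n,[(t,proj(n,[mag(0,t,.064),mag(0,t,.166)]).round(0).tolist()) for t in(0,.15)])
E
```

```text
clock: 21.32
position: [0.4423, -0.2261, 0.1836]
orientation: [-0.368, -3.119, -0.001]
wrist_force: [0.0, -0.4, 0.4]
gripper_width: 0.0001
gripper_force: 0.0
190 ......................................................
198 ......................................................
206 ...........................+++........................
214 ........................########+.....................
222 ...............+........########+.....+++.............
230 ........................########......................
238 ........................########......................
246 ........................########......................
254 .........................##+...#......................
262 .................####....###...####+..................
270 ................#####....###....####...............+++
278 ................#####....###....#####.................
286 ..............+#########.+++.#########................
294 ######.......############+++############......+#######
302 #########################+++########################+#
310 ####+####################+++##########################
318 ++++#####################+#+##########################
326 ++++++###################+++#######################++#
[[279.0, 277.0], [279.0, 243.0], [280.0, 206.0]]
side [(0, [[261.0, 254.0], [233.0, 234.0]]), (0.15, [[261.0, 252.0], [232.0, 230.0]])]
scene [(0, [[322.0, 184.0], [343.0, 201.0]]), (0.15, [[322.0, 182.0], [343.0, 193.0]])]
```

```bash
C="python3 -m crank"
$C '[{"xyz":[0,0,-0.3],"twist":[0,0,0],"claw":1},{"xyz":[0.1,0,-0.7],"twist":[0,0,0],"claw":1},{"xyz":[0.3,0,-0.9],"twist":[0,0,0],"claw":1},{"xyz":[0.6,0,-0.9],"twist":[0,0,0],"claw":1},{"xyz":[0.6,0,-0.9],"twist":[0,0,0],"claw":1},{"xyz":[0.6,0,-0.9],"twist":[0,0,0],"claw":1}]'
python3 - <<'E'
from h import *
c=cal("wrist");w=snapshot("wrist");cv2.imwrite("pics/w4.png",w)
for t in(-.1,0,.1,.2):print(t,proj('wrist',[mag(0,t,r) for r in(.01,.064,.118,.166)],c).round(0).tolist())
g=w.max(2)
for r in range(0,300,10): print(r,"".join('#' if v<40 else '+' if v<70 else '.' for v in g[r,160:400:4]))
b=snapshot("side");cv2.imwrite("pics/side4.png",b)
for t in(-.15,0,.15):print(t,proj('side',[mag(0,t,r) for r in(.01,.064,.118,.166)]).round(0).tolist())
g=b.max(2)
for r in range(215,290,3): print(r,"".join('#' if v<45 else '+' if v<70 else '.' for v in g[r,220:310:2]))
E
```

```text
clock: 21.97
position: [0.3836, -0.2121, 0.2746]
orientation: [0.369, 3.118, -0.001]
wrist_force: [-0.7, 0.5, 0.1]
gripper_width: 0.0001
gripper_force: 0.0
-0.1 [[278.0, 395.0], [278.0, 345.0], [279.0, 292.0], [279.0, 242.0]]
0 [[278.0, 396.0], [278.0, 349.0], [279.0, 298.0], [279.0, 248.0]]
0.1 [[278.0, 397.0], [278.0, 355.0], [279.0, 306.0], [279.0, 257.0]]
0.2 [[278.0, 398.0], [278.0, 361.0], [279.0, 316.0], [279.0, 269.0]]
0 .........................................................+..
10 ............................................................
20 ............................................................
30 ............................................................
40 ............................................................
50 ............................................................
60 ............................................................
70 ............................................................
80 ............................................................
90 ............................................................
100 ..........................
[... 2027 characters left out ...]

248 ..............................+..............
251 ..............................+..............
254 ..............................+..............
257 ..............................+..............
260 .............................#++#............
263 ............................###+++...........
266 ..........................+..+#..............
269 .................++++++##....................
272 ....................+++......................
275 .........................................+...
278 ........................................++...
281 ........................................#+++#
284 ........................................####+
287 ........................................+###.
```

```bash
python3 - <<'E'
from h import *
w=cv2.imread("pics/w4.png");b=cv2.imread("pics/side4.png")
m=np.zeros(b.shape[:2],np.uint8);m[225:285,225:305]=((b[225:285,225:305].max(2)<90))*255
# ring outline: extent of dark pixels along the column/row through the predicted centre
print("col261 dark rows",np.flatnonzero(m[:,261]),"row254 dark cols",np.flatnonzero(m[254]))
ph=np.linspace(0,2*np.pi,73)
for t in(-.1,0,.1):
    C=mag(0,t,.064);d=(mag(0,t,.164)-mag(0,t,.064))/.1;s=np.array([-d[1],d[0],0]);s/=np.linalg.norm(s)
    q=proj("side",[C+.0515*(np.cos(a)*d+np.sin(a)*s) for a in ph])
    print(t,[sum(b[int(v+.5),int(u+.5)].max()<90 for u,v in q)], q[:,1].min().round(1),q[:,1].max().round(1),q[:,0].min().round(1),q[:,0].max().round(1))
tip=[(x,y) for y in range(228,242) for x in range(228,245) if m[y,x]];print(tip[:12])
print(get_state()["joint_vel"].round(3))
E
```

```text
col261 dark rows [235 236 237 269 270 271 272 273] row254 dark cols [280 281]
-0.1 [np.int64(23)] 238.8 271.9 242.7 280.4
0 [np.int64(41)] 237.1 271.3 242.3 280.4
0.1 [np.int64(56)] 235.5 270.9 242.2 280.4
[(233, 233), (234, 233), (232, 234), (233, 234), (234, 234), (235, 234), (236, 234), (232, 235), (233, 235), (234, 235), (235, 235), (236, 235)]
[ 0.003  0.02  -0.004 -0.001  0.001 -0.   ]
```

```bash
python3 -c "
from workcell import *
print(sign_off())"
```

```text
the job is handed in; nothing more can be done
None
```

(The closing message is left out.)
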